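Turn the paint row round for the neighbour opposite

ROBOT

A 7-joint arm with a two-finger parallel gripper is mounted at the origin on the work surface. World frame = base frame: x ahead of the robot, y to its left, z up, the work surface at z = 0. Lengths are in m, angles in rad, forces in N, time in s.
With the tool pointing down it reaches from about 0.35 to 0.9 m from the base axis. Payload 7.2 kg.
Tool frame: the origin (TCP) lies between the finger pads; the fingertips stand 25 mm ahead of it and the grasp point (between the pads) lies 6 mm ahead of it; z points along the fingers, y is the line along which they close (so a half turn about z gives the same grasp; the last joint's range is limited). The gripper opens to 88 mm and grips with 3 to 60 N. Pads are 20 mm wide; open, the fingers measure 115 mm over their backs; the gripper's body (75 mm by 178 mm) begins 61 mm behind the grasp point.
Start: joints at [1.184, 0.411, -0.013, 1.596, 0.006, 1.134, -0.082], TCP at [0.196, -0.594, 0.248] pointing down, gripper open.
Joint ranges: [-2.95, 2.95], [-0.29, 1.99], [-1.47, 1.44], [0.14, 2.54], [-1.03, 4.17], [0.13, 1.85], [-2.86, 2.86]. Speed limits (rad/s): [2.39, 2.39, 3.01, 3.01, 3.14, 3.14, 3.14].

INTERFACE

Orientations are given as a rotation vector (axis times angle).
In Python, from plant import get_obs, grab_frame, job_done gives the robot as it stands.
- The arm moves only by the shell command python3 -m crank 'ROWS' [OPENING] [FORCE]. ROWS is text: rows parted by semicolons, each of 4 numbers parted by spaces: the shift along the tool's x, y, z in m, then the turn about the tool's z in degrees. A call has 1 to 10 rows; each row shifts and turns the commanded pose from where the row before left it, along the tool's axes as they then stand; what a row does not reach is not made up. A row lasts 1/8 s, in which the tool goes at most 62.5 mm and 10.7 degrees, less where a joint would pass 70% of its speed; a pose out of reach is approached as far as the arm can. A call with a gripper value outside its range is refused whole. OPENING is the gripper's target within -1 to 1 (fully open at 1, half-way at 0, shut at -1), set as the call begins (- or left out, the last holds). The fingers move at their own pace and stop on an object; FORCE is the grip in N (left out, the last holds). Time passes only in rows, so rows that do not move let the fingers close. It gives the time, the measured TCP pose, the force, the opening and the grip force at its end, in the units of the state.
- get_obs(): the state, without advancing time (a new reading comes with each control period).
- grab_frame(name): name is "scene" or "top"; returns a dict with "color" (480x640x3 uint8, red, green, blue), "fx", "fy", "cx", "cy" (pixels), "R" (3x3) and "t" (3): a world point X has camera coordinates R X + t. Camera axes: x right, y down, z forward; pixel columns grow to the right and rows downward; lengths in m; the calibration is good to about 2 mm. A picture is of the moment at which its call begins. There is no depth.
- job_done(): hands the job in; it is judged then, once.
The state is a dict: "time_s": time; "joint_pos": joint angles; "qd": joint speeds; "joint_efforts": joint torques, N m; "tool_pos": TCP position; "orientation": TCP orientation; "contact_force": force on the tool from outside, world axes, zero at the start; "moment": the same for the moment, N m; "gripper_width": finger opening in m; "gripper_force": force on a finger pad.
Only numpy, scipy, OpenCV 4.12 (cv2) and the standard library are available. Lean on these libraries where they do the work, as an engineer would, in place of code of your own. Each camera call takes 0.05 s, during which the arm holds its last target. There are 200 camera calls.

TASK

Move the four paint bottles from the wooden tray to the empty grey tray, one to a cell and standing upright, in the reverse order: the bottle leftmost in the wooden tray goes to the rightmost cell of the grey one and so on, so that the person sitting opposite reads the row as you did. Do not tip any bottle over, and leave the phone, the pen cup and the plant where they are.

Things in the scene. Friction and masses are not known exactly. Their poses are not given: they have to be found in the camera images.
- red_center (a point): Centre (half-way up) of the red paint bottle: upright round rigid bottle, 38 mm diameter and straight-sided up to 64 mm, then a shoulder and a white nozzle cap, 88 mm high in all (44 mm below and above this point), mass about 0.1 kg. z axis up the bottle. Starts on the red pad in the wooden tray, loose, up to 5 mm off the pad's centre in x and y.
- yellow_center (a point): Centre (half-way up) of the yellow paint bottle: upright round rigid bottle, 38 mm diameter and straight-sided up to 64 mm, then a shoulder and a white nozzle cap, 88 mm high in all (44 mm below and above this point), mass about 0.1 kg. z axis up the bottle. Starts on the yellow pad in the wooden tray, loose, up to 5 mm off the pad's centre in x and y.
- green_center (a point): Centre (half-way up) of the green paint bottle: upright round rigid bottle, 38 mm diameter and straight-sided up to 64 mm, then a shoulder and a white nozzle cap, 88 mm high in all (44 mm below and above this point), mass about 0.1 kg. z axis up the bottle. Starts on the green pad in the wooden tray, loose, up to 5 mm off the pad's centre in x and y.
- blue_center (a point): Centre (half-way up) of the blue paint bottle: upright round rigid bottle, 38 mm diameter and straight-sided up to 64 mm, then a shoulder and a white nozzle cap, 88 mm high in all (44 mm below and above this point), mass about 0.1 kg. z axis up the bottle. Starts on the blue pad in the wooden tray, loose, up to 5 mm off the pad's centre in x and y.
- store_tray: Wooden storage tray, mid-brown, full at the start. 72 x 270 x 16 mm (its x, y, z), fixed. Origin: centre of its underside, on the table. Four open cells in a row at y = +99, +33, -33, -99 mm, each 62 x 62 mm inside, floor 5 mm above the table, walls 4 to 5 mm thick. x points away from the robot and y to the robot's left, turned up to 0.25 rad.
- work_tray: Grey plastic work tray, empty at the start. Nearer to the robot than the wooden tray, or farther. 72 x 270 x 16 mm (its x, y, z), fixed. Origin: centre of its underside, on the table. Four open cells in a row at y = +99, +33, -33, -99 mm, each 62 x 62 mm inside, floor 5 mm above the table, walls 4 to 5 mm thick. x points away from the robot and y to the robot's left, turned up to 0.25 rad.
- pad_red: Red square pad, 58 x 58 x 2 mm, fixed on the floor of one cell of the wooden tray, under the red bottle, so that it still shows where the bottle stood. Origin at the centre of its underside, axes parallel to the tray's.
- pad_yellow: Yellow square pad, 58 x 58 x 2 mm, fixed on the floor of one cell of the wooden tray, under the yellow bottle, so that it still shows where the bottle stood. Origin at the centre of its underside, axes parallel to the tray's.
- pad_green: Green square pad, 58 x 58 x 2 mm, fixed on the floor of one cell of the wooden tray, under the green bottle, so that it still shows where the bottle stood. Origin at the centre of its underside, axes parallel to the tray's.
- pad_blue: Blue square pad, 58 x 58 x 2 mm, fixed on the floor of one cell of the wooden tray, under the blue bottle, so that it still shows where the bottle stood. Origin at the centre of its underside, axes parallel to the tray's.
- phone_center (a point): Bystander, not to be disturbed: black phone lying flat, 150 x 72 x 8 mm, long side along its x; this is its centre.
- cup_center (a point): Bystander, not to be disturbed: white round cup with three pens, 72 mm diameter, 95 mm high, pens reaching to 175 mm; this point is on its axis 47.5 mm above the table.
- plant_center (a point): Bystander, not to be disturbed: terracotta pot, 84 mm across at its rim, 60 mm high, with green leaves to about 95 mm height and 100 mm across; this point is on its axis 30 mm above the table.

How it is judged:
At the end, for the whole second after the job is handed in: Each bottle is released, at rest, upright (0.12 rad) on the floor of its own grey-tray cell, within 15 mm of the cell centre in tray x and y and 5 mm in height. Left-to-right colours are the reverse of the pads in the wooden tray: the cell at y = +99 goes to -99, +33 to -33, and so on (x of red_center in the frame of work_tray between -0.015 and 0.015 m and z of red_center in the frame of work_tray between 0.044 and 0.054 m and angle between each of red_center, yellow_center, green_center, blue_center's own z axis and vertical below 0.12 rad and ((y of pad_red in the frame of store_tray between 0.079 and 0.119 m and y of red_center in the frame of work_tray between -0.114 and -0.084 m) or (y of pad_red in the frame of store_tray between 0.013 and 0.053 m and y of red_center in the frame of work_tray between -0.048 and -0.018 m) or (y of pad_red in the frame of store_tray between -0.053 and -0.013 m and y of red_center in the frame of work_tray between 0.018 and 0.048 m) or (y of pad_red in the frame of store_tray between -0.119 and -0.079 m and y of red_center in the frame of work_tray between 0.084 and 0.114 m)) and linear speed of each of bottle_red, bottle_yellow, bottle_green, bottle_blue below 0.02 m/s and x of yellow_center in the frame of work_tray between -0.015 and 0.015 m and z of yellow_center in the frame of work_tray between 0.044 and 0.054 m and ((y of pad_yellow in the frame of store_tray between 0.079 and 0.119 m and y of yellow_center in the frame of work_tray between -0.114 and -0.084 m) or (y of pad_yellow in the frame of store_tray between 0.013 and 0.053 m and y of yellow_center in the frame of work_tray between -0.048 and -0.018 m) or (y of pad_yellow in the frame of store_tray between -0.053 and -0.013 m and y of yellow_center in the frame of work_tray between 0.018 and 0.048 m) or (y of pad_yellow in the frame of store_tray between -0.119 and -0.079 m and y of yellow_center in the frame of work_tray between 0.084 and 0.114 m)) and x of green_center in the frame of work_tray between -0.015 and 0.015 m and z of green_center in the frame of work_tray between 0.044 and 0.054 m and ((y of pad_green in the frame of store_tray between 0.079 and 0.119 m and y of green_center in the frame of work_tray between -0.114 and -0.084 m) or (y of pad_green in the frame of store_tray between 0.013 and 0.053 m and y of green_center in the frame of work_tray between -0.048 and -0.018 m) or (y of pad_green in the frame of store_tray between -0.053 and -0.013 m and y of green_center in the frame of work_tray between 0.018 and 0.048 m) or (y of pad_green in the frame of store_tray between -0.119 and -0.079 m and y of green_center in the frame of work_tray between 0.084 and 0.114 m)) and x of blue_center in the frame of work_tray between -0.015 and 0.015 m and z of blue_center in the frame of work_tray between 0.044 and 0.054 m and ((y of pad_blue in the frame of store_tray between 0.079 and 0.119 m and y of blue_center in the frame of work_tray between -0.114 and -0.084 m) or (y of pad_blue in the frame of store_tray between 0.013 and 0.053 m and y of blue_center in the frame of work_tray between -0.048 and -0.018 m) or (y of pad_blue in the frame of store_tray between -0.053 and -0.013 m and y of blue_center in the frame of work_tray between 0.018 and 0.048 m) or (y of pad_blue in the frame of store_tray between -0.119 and -0.079 m and y of blue_center in the frame of work_tray between 0.084 and 0.114 m))); the robot touches nothing.
It fails at once if a bottle is tipped over (more than 0.8 rad) (angle between any of red_center, yellow_center, green_center, blue_center's own z axis and vertical above 0.8 rad).
It fails at once if the phone, pen cup or plant is moved more than 25 mm (distance of any of phone_center, cup_center, plant_center from where it was at the start of the episode above 0.025 m).
It also fails if it takes over 96 s, if anything falls off the work surface, if the arm or the gripper's body presses on something with over 40 N, if the wrist force passes 120 N, or if a joint passes its speed limit or range.

## Working session

There is one attempt and no reset: what is moved stays moved. The work goes in short steps, Python scripts to look and compute and a shell command to move; the robot and the scene stay as the last step left them, time stands still between calls to the robot, and variables do not carry over. Pictures are saved under pics/ and viewed, at most 14 in all, crops included, and the job is handed in when it is done.

```bash
mkdir -p pics; python3 - <<'E'
from plant import get_obs, grab_frame
import cv2
for n in ("top","scene"):
    f=grab_frame(n); cv2.imwrite(f"pics/{n}0.png",f["color"][:,:,::-1])
    print(n,f["fx"],f["fy"],f["cx"],f["cy"],f["R"],f["t"])
o=get_obs();print(o["tool_pos"],o["orientation"],o["gripper_width"],o["time_s"])
E
```

```text
top 621.2471763365174 621.2471763365174 325.23360204236354 236.729388359761 [[-0.02917499 -0.99954521 -0.00762804]
 [-0.9834696   0.03006845 -0.17855935]
 [ 0.17870751  0.00229248 -0.98389957]] [0.01119219 0.53588044 1.18413399]
scene 548.5514669935457 548.5514669935457 323.96207649071846 239.44043744248654 [[ 0.79029592  0.61250809 -0.0163158 ]
 [ 0.30722421 -0.41915774 -0.8543536 ]
 [-0.53013738  0.67017955 -0.51943597]] [-0.3978087  -0.1281327   1.45677313]
[ 0.19573216 -0.59314958  0.24691952] [-3.10045017e+00 -4.98496398e-01  5.04177130e-04] 0.08760678241834897 0.1
```

View pics/top0.png

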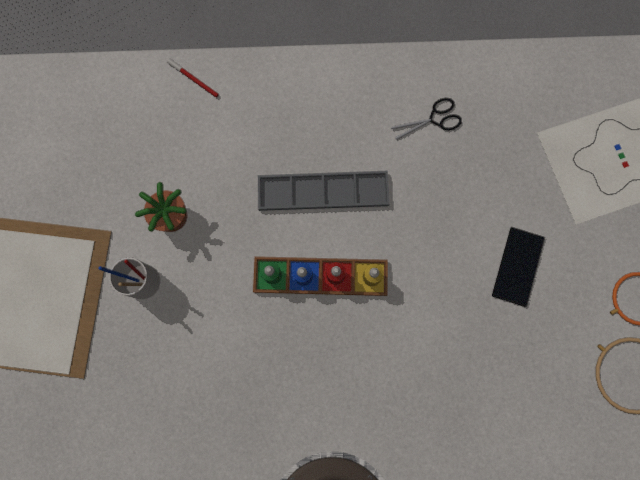

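View pics/scene0.png

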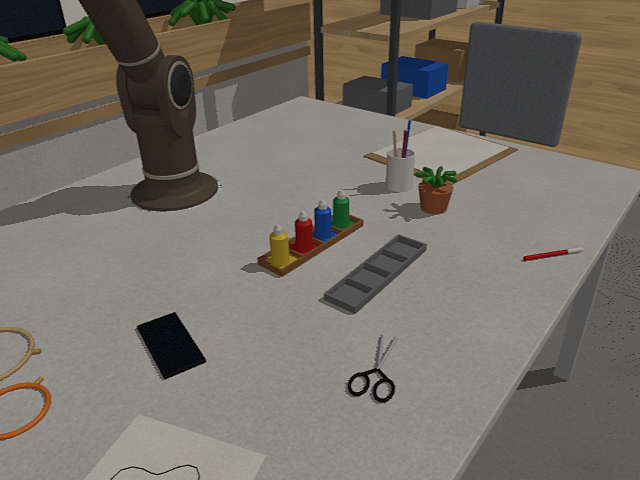

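The top view shows, left to right (+y to -y): green (272,272), blue (304,274), red (336,273) and yellow (374,274) in the wooden tray. The grey tray is farther away, centred at (323,191). The phone, cup and plant are well clear of both.

```bash
cat > h.py <<'E'
import numpy as np, cv2
from plant import get_obs, grab_frame
from scipy.spatial.transform import Rotation as Ro
def back(f,uv,z):
    uv=np.atleast_2d(uv).astype(float)
    d=np.c_[(uv[:,0]-f["cx"])/f["fx"],(uv[:,1]-f["cy"])/f["fy"],np.ones(len(uv))]@np.array(f["R"])
    c=-np.array(f["R"]).T@np.array(f["t"])
    return (c+d*((z-c[2])/d[:,2])[:,None])
def blob(m):
    m=cv2.morphologyEx(m.astype(np.uint8),cv2.MORPH_OPEN,np.ones((2,2)))
    n,l,s,c=cv2.connectedComponentsWithStats(m); i=1+np.argmax(s[1:,4]); return l==i,s[i],c[i]
def go(p,ax=None):
    "rows needed: shift in current tool axes, and turn"
    o=get_obs(); R=Ro.from_rotvec(o["orientation"]).as_matrix()
    print("shift",np.round(R.T@(np.array(p)-o["tool_pos"]),4),"toolx az",round(np.degrees(np.arctan2(R[1,0],R[0,0])),2))
    if ax is not None: print("turn",round(np.degrees(np.arctan2(R[1,0],R[0,0]))-ax,2))
E
python3 - <<'E'
from h import *
f=grab_frame("top"); im=f["color"]; hsv=cv2.cvtColor(im,cv2.COLOR_RGB2HSV).astype(int)
# tray top outlines
def rect(z,win,mask,name):
    m=np.zeros(im.shape[:2],bool); r0,r1,c0,c1=win; m[r0:r1,c0:c1]=mask[r0:r1,c0:c1]
    m=cv2.morphologyEx(m.astype(np.uint8),cv2.MORPH_CLOSE,np.ones((25,25))); l,s,c=blob(m)
    cs,_=cv2.findContours(l.astype(np.uint8),cv2.RETR_EXTERNAL,cv2.CHAIN_APPROX_NONE)
    P=back(f,cs[0][:,0,:],z)[:,:2]*1000
    (c,w,a)=cv2.minAreaRect(P.astype(np.float32)); print(name,s,np.round(c,1),np.round(w,1),round(a,2))
g=hsv[:,:,2]
rect(.016,(150,235,230,420),g<95,"grey")
rect(.016,(235,310,230,420),hsv[:,:,1]>90,"wood")
for n,(u,v) in dict(green=(270,269),blue=(303,271),red=(336,270),yellow=(374,271)).items():
    m=np.zeros(g.shape,bool); m[v-14:v+14,u-14:u+14]=(hsv[:,:,1]<70)[v-14:v+14,u-14:u+14]&(g[v-14:v+14,u-14:u+14]>110)
    l,s,c=blob(m); print(n,s,c,np.round(back(f,c,.082)*1000,1))
cv2.imwrite("pics/crop.png",cv2.resize(im[150:310,240:400,::-1],(800,800))[100:,:][:600] if 0 else cv2.resize(im[165:305,245:400,::-1],(664,600)))
print(np.round(-f["R"].T@f["t"],3))
E
```

```text
grey [ 259  172  135   44 5262] [632.5  -8.2] [ 84.2 276.2] 0.48
wood [ 254  258  135   39 4749] [460.2   5.9] [269.   71.9] 86.84
green [257 256  28   2  56] [270.5 256.5] [[494.5 101.2  82. ]]
blue [299 268   6   7  30] [301.06666667 271.1       ] [[464.6  43.2  82. ]]
red [323 257  28   3  79] [337.2278481  257.93670886] [[487.9 -26.7  82. ]]
yellow [361 258  28   3  76] [375.55263158 258.89473684] [[ 483.8 -100.    82. ]]
[ 0.316 -0.008  1.261]
```

View pics/crop.png

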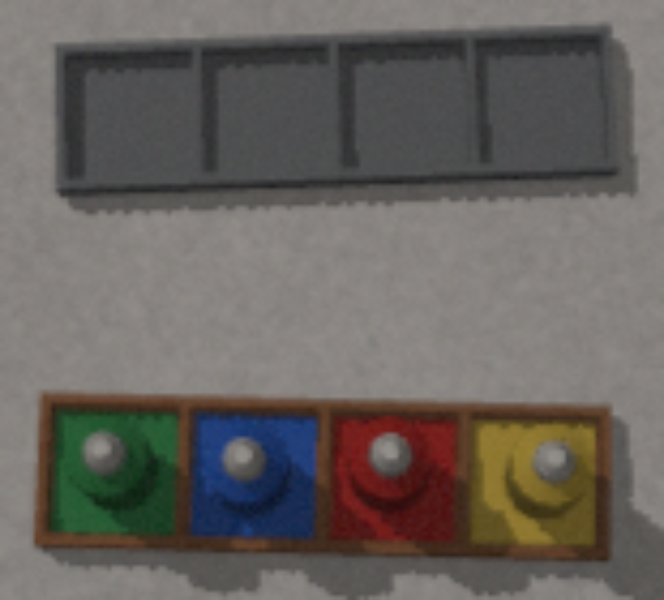

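The crop gives clear cap centres: green (103,452), blue (243,458), red (390,454) and yellow (555,461). The grey tray's top corners are at about (57,47), (609,27), (616,167) and (58,184). The shadow spoiled the automatic grey fit, so I use these points instead.

```bash
python3 - <<'E'
from h import *
f=grab_frame("top")
s=lambda p:np.c_[(np.array(p)[:,0]+.5)/(664/155)-.5+245,(np.array(p)[:,1]+.5)/(600/140)-.5+165]
def tray(c):
    P=back(f,s(c),.016)[:,:2]; C=P.mean(0); TL,TR,BR,BL=P
    d=(TL-TR)+(BL-BR); a=np.degrees(np.arctan2(d[1],d[0]))-90
    print("C",np.round(C,4),"yaw",round(a,2),"len",np.linalg.norm(d)/2,"w",np.linalg.norm((TL-BL)+(TR-BR))/2); return C,np.radians(a)
G=tray([(57,47),(609,27),(616,167),(58,184)])
W=tray([(42,394),(610,406),(609,557),(36,545)])
for n,(C,a) in dict(grey=G,wood=W).items():
    print(n,[np.round(C+y*np.array([-np.sin(a),np.cos(a)]),4).tolist() for y in(.099,.033,-.033,-.099)])
print(np.round(back(f,s([(103,452),(243,458),(390,454),(555,461)]),.089),4))
go([0.458,0.10,0.2],90)
E
```

```text
C [ 0.6414 -0.0026] yaw 0.18 len 0.26770436170588924 w 0.06881439815880529
C [0.4629 0.0076] yaw -2.93 len 0.26828990978622513 w 0.07132173332658741
grey [[0.6411, 0.0964], [0.6413, 0.0304], [0.6415, -0.0356], [0.6418, -0.1016]]
wood [[0.4679, 0.1065], [0.4646, 0.0406], [0.4612, -0.0253], [0.4578, -0.0912]]
[[ 0.4675  0.1044  0.089 ]
 [ 0.4629  0.0424  0.089 ]
 [ 0.4628 -0.0228  0.089 ]
 [ 0.4574 -0.0957  0.089 ]]
shift [ 0.4663 -0.5761  0.0477] toolx az 18.27
turn -71.73
```

```bash
python3 -m crank '0 0 0 -10;0 0 0 -10;0 0 0 -10;0 0 0 -10;0 0 0 -10;0 0 0 -10;0 0 0 -10;0 0 0 0' 1 15; python3 -c "
from h import *
go([.4574,-.0957,.18],88.27)"
```

```text
time_s: 1.2
tool_pos: [0.1957, -0.5935, 0.2474]
orientation: [-2.256, -2.186, -0.001]
contact_force: [-0.1, 0.3, -0.0]
gripper_width: 0.0876
gripper_force: 0.0
shift [0.5058 0.2458 0.0677] toolx az 88.19
turn -0.08
```

```bash
python3 -m crank '0.05 0.025 0.007 0;0.05 0.025 0.007 0;0.05 0.025 0.007 0;0.05 0.025 0.007 0;0.05 0.025 0.007 0;0.05 0.025 0.007 0;0.05 0.025 0.007 0;0.05 0.025 0.007 0;0.05 0.025 0.007 0;0.05 0.02 0.005 0' ; python3 -m crank '0 0 0 0;0 0 0 0;0 0 0 0'; python3 -c "
from h import *
go([.4574,-.0957,.056],88.27)
cv2.imwrite('pics/a.png',grab_frame('scene')['color'][:,:,::-1])"
```

```text
time_s: 2.45
tool_pos: [0.4567, -0.0996, 0.1796]
orientation: [2.26, 2.181, 0.001]
contact_force: [0.1, -0.3, 0.0]
gripper_width: 0.0873
gripper_force: 0.0
time_s: 2.82
tool_pos: [0.4554, -0.1026, 0.1796]
orientation: [2.259, 2.183, -0.001]
contact_force: [-0.0, 0.6, 0.2]
gripper_width: 0.0876
gripper_force: 0.0
shift [0.007  0.0018 0.1236] toolx az 88.06
turn -0.21
```

View pics/a.png

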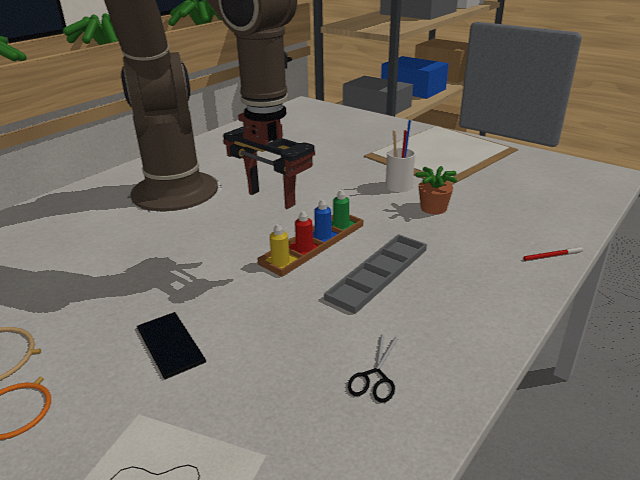

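The gripper hangs above the yellow bottle, fingertips at (253,192) and (290,207), and opens across the row. It is about 7 mm short in tool x, as measured.

```bash
python3 -m crank '0.007 0.002 0 0;0 0 0.03 0;0 0 0.03 0;0 0 0.03 0;0 0 0.02 0;0 0 0.013 0;0 0 0 0;0 0 0 0'; python3 -m crank '0 0 0 0;0 0 0 0;0 0 0 0;0 0 0 0;0 0 0 0;0 0 0 0;0 0 0 0;0 0 0 0' -1 15; python3 -m crank '0 0 -0.02 0;0 0 -0.03 0;0 0 -0.03 0;0 0 -0.03 0;0 0 0 0;0 0 0 0'; python3 -c "
from h import *
go([.4574,-.0957,.056],88.27)
go([.640,.0964,.054])
cv2.imwrite('pics/b.png',grab_frame('scene')['color'][100:340,160:480,::-1])"
```

```text
time_s: 3.88
tool_pos: [0.4586, -0.0942, 0.0573]
orientation: [2.254, 2.187, 0.001]
contact_force: [0.3, 0.2, 0.1]
gripper_width: 0.0877
gripper_force: 0.0
time_s: 4.88
tool_pos: [0.4582, -0.0942, 0.0567]
orientation: [2.255, 2.188, 0.0]
contact_force: [0.6, 0.4, 0.2]
gripper_width: 0.0377
gripper_force: 15.0
time_s: 5.62
tool_pos: [0.4575, -0.0943, 0.1659]
orientation: [-2.255, -2.187, 0.001]
contact_force: [-0.0, -1.1, -1.4]
gripper_width: 0.0377
gripper_force: 15.0
shift [-1.400e-03  1.000e-04  1.099e-01] toolx az 88.26
turn -0.01
shift [0.1962 0.1768 0.1116] toolx az 88.26
```

View pics/b.png

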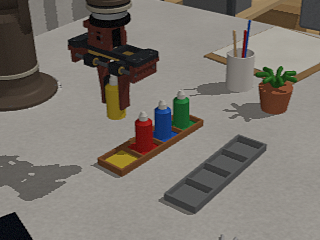

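Yellow is held upright at (115,100) in the crop and clear of the tray.

```bash
python3 -m crank '0.02 0.018 0 0;0.028 0.025 0 0;0.028 0.025 0 0;0.028 0.025 0 0;0.028 0.025 0 0;0.028 0.025 0 0;0.02 0.018 0 0;0.016 0.016 0 0;0 0 0 0;0 0 0 0'; python3 -m crank '0 0 0 0;0 0 0 0'; python3 -c "
from h import *
go([.640,.0964,.054])"
```

```text
time_s: 6.92
tool_pos: [0.64, 0.0956, 0.1653]
orientation: [-2.254, -2.187, 0.004]
contact_force: [-0.5, -0.6, -1.1]
gripper_width: 0.0374
gripper_force: 15.0
time_s: 7.18
tool_pos: [0.6407, 0.0955, 0.1667]
orientation: [2.255, 2.186, -0.0]
contact_force: [-0.0, 0.3, -0.5]
gripper_width: 0.0374
gripper_force: 15.0
shift [ 0.0009 -0.0008  0.1127] toolx az 88.22
```

```bash
python3 -m crank '0 0 0.03 0;0 0 0.03 0;0 0 0.025 0;0 0 0.015 0;0 0 0.008 0;0 0 0.004 0;0 0 0 0;0 0 0 0'; python3 -m crank '0 0 0 0;0 0 0 0;0 0 0 0;0 0 0 0;0 0 0 0' 1; python3 -m crank '0 0 -0.01 0;0 0 -0.03 0;0 0 -0.04 0;0 0 -0.04 0;0 0 0 0'; python3 -c "
from h import *
go([.4628,-.0228,.18])
cv2.imwrite('pics/c.png',grab_frame('scene')['color'][100:340,160:480,::-1])"
```

```text
time_s: 8.18
tool_pos: [0.6413, 0.0964, 0.0553]
orientation: [2.254, 2.187, 0.001]
contact_force: [-0.3, 0.1, -0.5]
gripper_width: 0.0376
gripper_force: 15.0
time_s: 8.8
tool_pos: [0.641, 0.0963, 0.0546]
orientation: [2.255, 2.188, 0.0]
contact_force: [-0.2, -1.0, -0.7]
gripper_width: 0.0838
gripper_force: 0.0
time_s: 9.43
tool_pos: [0.6429, 0.0971, 0.1791]
orientation: [2.252, 2.185, 0.009]
contact_force: [-0.4, 0.1, -0.1]
gripper_width: 0.0877
gripper_force: 0.0
shift [-0.1253 -0.1764 -0.0022] toolx az 88.26
```

View pics/c.png

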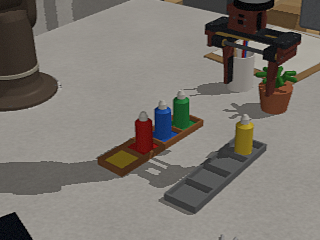

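Yellow stands upright in the leftmost grey cell at (244,135) in the crop. Red is next.

```bash
python3 -m crank '-0.018 -0.026 0 0;-0.025 -0.035 0 0;-0.025 -0.035 0 0;-0.025 -0.035 0 0;-0.02 -0.027 0 0;-0.012 -0.018 0 0;0 0 0 0;0 0 0 0;0 0 0 0'; python3 -c "
from h import *
go([.4628,-.0228,.056])"
```

```text
time_s: 10.6
tool_pos: [0.4619, -0.0225, 0.1745]
orientation: [-2.253, -2.188, -0.001]
contact_force: [0.3, 0.7, -0.3]
gripper_width: 0.0877
gripper_force: 0.0
shift [-0.0003  0.0009  0.1185] toolx az 88.32
```

```bash
python3 -m crank '0 0.001 0.03 0;0 0 0.03 0;0 0 0.03 0;0 0 0.018 0;0 0 0.01 0;0 0 0 0;0 0 0 0'; python3 -m crank '0 0 0 0;0 0 0 0;0 0 0 0;0 0 0 0;0 0 0 0;0 0 0 0;0 0 0 0;0 0 0 0' -1 15; python3 -m crank '0 0 -0.02 0;0 0 -0.03 0;0 0 -0.03 0;0 0 -0.03 0;0 0 0 0;0 0 0 0'; python3 -c "
from h import *
go([.640,.0304,.054])"
```

```text
time_s: 11.48
tool_pos: [0.4628, -0.0231, 0.0572]
orientation: [2.254, 2.187, 0.001]
contact_force: [-0.0, -0.7, -0.7]
gripper_width: 0.088
gripper_force: 0.0
time_s: 12.48
tool_pos: [0.4624, -0.0233, 0.0567]
orientation: [2.255, 2.188, 0.0]
contact_force: [0.9, -0.0, 0.7]
gripper_width: 0.0376
gripper_force: 15.0
time_s: 13.22
tool_pos: [0.4616, -0.0236, 0.1658]
orientation: [-2.255, -2.187, 0.002]
contact_force: [0.1, -1.0, -0.7]
gripper_width: 0.0377
gripper_force: 15.0
shift [0.0594 0.1768 0.1116] toolx az 88.25
```

```bash
python3 -m crank '0.006 0.018 0 0;0.01 0.03 0 0;0.01 0.03 0 0;0.01 0.03 0 0;0.01 0.03 0 0;0.008 0.022 0 0;0.005 0.016 0 0;0 0 0 0;0 0 0 0;0 0 0 0'; python3 -c "
from h import *
go([.640,.0304,.054])"
```

```text
time_s: 14.48
tool_pos: [0.6392, 0.0299, 0.1663]
orientation: [-2.255, -2.187, 0.001]
contact_force: [0.0, 0.1, -1.2]
gripper_width: 0.0381
gripper_force: 15.0
shift [0.0006 0.0009 0.1123] toolx az 88.25
```

```bash
python3 -m crank '0 0 0.03 0;0 0 0.03 0;0 0 0.025 0;0 0 0.015 0;0 0 0.008 0;0 0 0.004 0;0 0 0 0;0 0 0 0'; python3 -m crank '0 0 0 0;0 0 0 0;0 0 0 0;0 0 0 0;0 0 0 0' 1; python3 -m crank '0 0 -0.01 0;0 0 -0.03 0;0 0 -0.04 0;0 0 -0.04 0;0 0 0 0'; python3 -c "
from h import *
go([.4629,.0424,.18])"
```

```text
time_s: 15.48
tool_pos: [0.6403, 0.0304, 0.0553]
orientation: [2.254, 2.187, 0.001]
contact_force: [1.0, -1.0, -1.5]
gripper_width: 0.0375
gripper_force: 15.0
time_s: 16.1
tool_pos: [0.64, 0.0303, 0.0547]
orientation: [2.255, 2.188, 0.0]
contact_force: [-0.1, -0.3, 0.8]
gripper_width: 0.0843
gripper_force: 0.0
time_s: 16.73
tool_pos: [0.6419, 0.0309, 0.179]
orientation: [2.252, 2.184, 0.008]
contact_force: [0.4, -0.6, -0.7]
gripper_width: 0.0876
gripper_force: 0.0
shift [ 0.006  -0.1793 -0.0022] toolx az 88.26
```

```bash
python3 -m crank '0.001 -0.025 0 0;0.001 -0.036 0 0;0.001 -0.036 0 0;0.001 -0.036 0 0;0.001 -0.028 0 0;0.001 -0.018 0 0;0 0 0 0;0 0 0 0;0 0 0 0'; python3 -c "
from h import *
go([.4629,.0424,.056])
cv2.imwrite('pics/d.png',grab_frame('scene')['color'][100:340,160:480,::-1])"
```

```text
time_s: 17.85
tool_pos: [0.4619, 0.0417, 0.1745]
orientation: [-2.255, -2.187, -0.001]
contact_force: [0.2, -0.4, 0.3]
gripper_width: 0.0881
gripper_force: 0.0
shift [0.0006 0.0009 0.1185] toolx az 88.25
```

View pics/d.png

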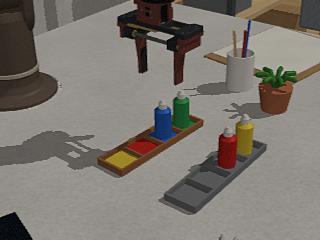

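Red stands upright at (228,148) beside yellow, and the gripper is above blue.

```bash
python3 -m crank '0.001 0.001 0.03 0;0 0 0.03 0;0 0 0.03 0;0 0 0.018 0;0 0 0.01 0;0 0 0 0;0 0 0 0'; python3 -m crank '0 0 0 0;0 0 0 0;0 0 0 0;0 0 0 0;0 0 0 0;0 0 0 0;0 0 0 0;0 0 0 0' -1 15; python3 -m crank '0 0 -0.02 0;0 0 -0.03 0;0 0 -0.03 0;0 0 -0.03 0;0 0 0 0;0 0 0 0'; python3 -c "
from h import *
go([.640,-.0356,.054])"
```

```text
time_s: 18.77
tool_pos: [0.4627, 0.0428, 0.0572]
orientation: [2.254, 2.187, 0.001]
contact_force: [0.6, 0.6, 0.6]
gripper_width: 0.0875
gripper_force: 0.0
time_s: 19.77
tool_pos: [0.4624, 0.0427, 0.0567]
orientation: [2.255, 2.188, 0.0]
contact_force: [0.5, -0.8, 0.5]
gripper_width: 0.0376
gripper_force: 15.0
time_s: 20.52
tool_pos: [0.4617, 0.0424, 0.1659]
orientation: [-2.255, -2.187, 0.002]
contact_force: [-0.1, -0.3, -1.1]
gripper_width: 0.0375
gripper_force: 15.0
shift [-0.0725  0.1807  0.1117] toolx az 88.25
```

```bash
python3 -m crank '-0.008 0.02 0 0;-0.012 0.03 0 0;-0.012 0.03 0 0;-0.012 0.03 0 0;-0.012 0.03 0 0;-0.01 0.024 0 0;-0.006 0.016 0 0;0 0 0 0;0 0 0 0;0 0 0 0'; python3 -c "
from h import *
go([.640,-.0356,.054])"
```

```text
time_s: 21.78
tool_pos: [0.6392, -0.0342, 0.1664]
orientation: [-2.254, -2.188, 0.001]
contact_force: [0.3, -0.1, -0.9]
gripper_width: 0.0375
gripper_force: 15.0
shift [-0.0014  0.0009  0.1124] toolx az 88.31
```

```bash
python3 -m crank '-0.001 0.001 0.03 0;0 0 0.03 0;0 0 0.025 0;0 0 0.015 0;0 0 0.008 0;0 0 0.004 0;0 0 0 0;0 0 0 0'; python3 -m crank '0 0 0 0;0 0 0 0;0 0 0 0;0 0 0 0;0 0 0 0' 1; python3 -m crank '0 0 -0.01 0;0 0 -0.03 0;0 0 -0.04 0;0 0 -0.04 0;0 0 0 0'; python3 -c "
from h import *
go([.4675,.1044,.18])"
```

```text
time_s: 22.78
tool_pos: [0.6413, -0.0358, 0.0553]
orientation: [2.254, 2.187, 0.001]
contact_force: [0.5, -0.4, -1.1]
gripper_width: 0.0376
gripper_force: 15.0
time_s: 23.4
tool_pos: [0.6409, -0.0357, 0.0546]
orientation: [-2.255, -2.188, 0.0]
contact_force: [0.8, 0.9, 0.3]
gripper_width: 0.0842
gripper_force: 0.0
time_s: 24.02
tool_pos: [0.643, -0.0353, 0.1791]
orientation: [2.251, 2.184, 0.007]
contact_force: [0.1, -0.1, -0.4]
gripper_width: 0.0877
gripper_force: 0.0
shift [ 0.1344 -0.1796 -0.0021] toolx az 88.26
```

```bash
python3 -m crank '0.018 -0.024 0 0;0.027 -0.036 0 0;0.027 -0.036 0 0;0.027 -0.036 0 0;0.022 -0.029 0 0;0.013 -0.018 0 0;0 0 0 0;0 0 0 0;0 0 0 0'; python3 -c "
from h import *
go([.4675,.1044,.056])"
```

```text
time_s: 25.15
tool_pos: [0.467, 0.1028, 0.1745]
orientation: [-2.257, -2.186, -0.0]
contact_force: [0.0, -1.0, 0.2]
gripper_width: 0.0876
gripper_force: 0.0
shift [0.0016 0.0005 0.1185] toolx az 88.17
```

```bash
python3 -m crank '0.001 0 0.03 0;0 0 0.03 0;0 0 0.03 0;0 0 0.018 0;0 0 0.01 0;0 0 0 0;0 0 0 0'; python3 -m crank '0 0 0 0;0 0 0 0;0 0 0 0;0 0 0 0;0 0 0 0;0 0 0 0;0 0 0 0;0 0 0 0' -1 15; python3 -m crank '0 0 -0.02 0;0 0 -0.03 0;0 0 -0.03 0;0 0 -0.03 0;0 0 0 0;0 0 0 0'; python3 -c "
from h import *
go([.640,-.1016,.054])"
```

```text
time_s: 26.02
tool_pos: [0.4667, 0.1048, 0.0574]
orientation: [2.254, 2.187, 0.002]
contact_force: [-0.2, -0.2, -0.5]
gripper_width: 0.0877
gripper_force: 0.0
time_s: 27.02
tool_pos: [0.4663, 0.1047, 0.0567]
orientation: [2.255, 2.188, 0.001]
contact_force: [2.0, -0.1, 1.4]
gripper_width: 0.0381
gripper_force: 15.0
time_s: 27.78
tool_pos: [0.4655, 0.1042, 0.1658]
orientation: [-2.255, -2.187, 0.002]
contact_force: [-0.1, 0.1, -1.8]
gripper_width: 0.0375
gripper_force: 15.0
shift [-0.2003  0.1809  0.1117] toolx az 88.25
```

```bash
python3 -m crank '-0.02 0.018 0 0;-0.03 0.027 0 0;-0.03 0.027 0 0;-0.03 0.027 0 0;-0.03 0.027 0 0;-0.026 0.024 0 0;-0.02 0.018 0 0;-0.014 0.012 0 0;0 0 0 0;0 0 0 0'; python3 -m crank '0 0 0 0'; python3 -c "
from h import *
go([.640,-.1016,.054])"
```

```text
time_s: 29.02
tool_pos: [0.6393, -0.0993, 0.1662]
orientation: [-2.252, -2.188, 0.0]
contact_force: [-0.3, 0.5, -1.7]
gripper_width: 0.0379
gripper_force: 15.0
time_s: 29.15
tool_pos: [0.6396, -0.0994, 0.1668]
orientation: [-2.253, -2.189, -0.0]
contact_force: [-0.4, -0.2, -0.9]
gripper_width: 0.0377
gripper_force: 15.0
shift [-0.0022  0.0005  0.1128] toolx az 88.36
```

```bash
python3 -m crank '-0.001 0 0.03 0;0 0 0.03 0;0 0 0.025 0;0 0 0.015 0;0 0 0.008 0;0 0 0.004 0;0 0 0 0;0 0 0 0'; python3 -m crank '0 0 0 0;0 0 0 0;0 0 0 0;0 0 0 0;0 0 0 0' 1; python3 -m crank '0 0 -0.01 0;0 0 -0.03 0;0 0 -0.04 0;0 0 -0.04 0;-0.03 -0.05 0 0;-0.03 -0.05 0 0;-0.03 -0.05 0 0;-0.03 -0.05 0 0;0 0 0 0;0 0 0 0'; python3 -c "
from h import *
for n,s in (('top',(slice(165,305),slice(245,400))),('scene',(slice(180,320),slice(245,435)))):
    c=grab_frame(n)['color'][s][:,:,::-1]; cv2.imwrite(f'pics/e_{n}.png',cv2.resize(c,None,fx=4,fy=4))"
```

```text
time_s: 30.15
tool_pos: [0.6403, -0.1017, 0.0553]
orientation: [2.254, 2.187, 0.001]
contact_force: [-0.3, 0.4, -1.8]
gripper_width: 0.0376
gripper_force: 15.0
time_s: 30.78
tool_pos: [0.64, -0.1017, 0.0547]
orientation: [2.255, 2.188, 0.0]
contact_force: [0.1, 0.7, 0.8]
gripper_width: 0.0841
gripper_force: 0.0
time_s: 32.02
tool_pos: [0.4373, -0.2156, 0.1756]
orientation: [2.254, 2.186, 0.001]
contact_force: [0.4, -0.1, 0.5]
gripper_width: 0.0877
gripper_force: 0.0
```

View pics/e_top.png

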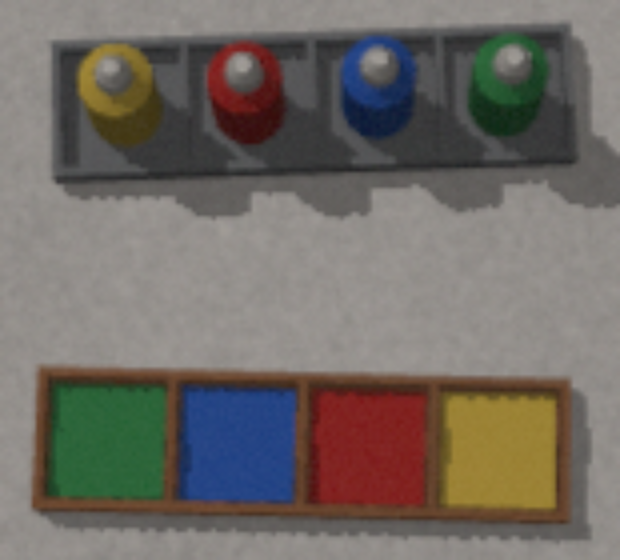

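View pics/e_scene.png

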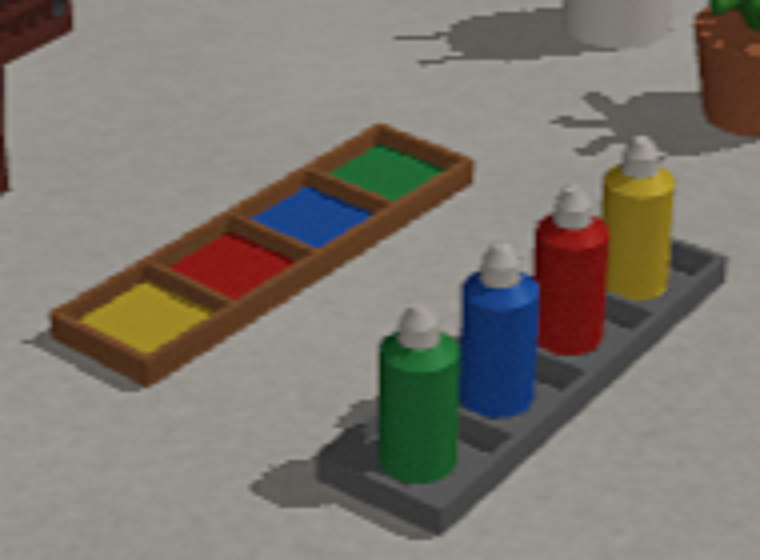

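All four bottles stand upright in the grey tray in reversed order. Their caps are at (113,72), (244,72), (379,66) and (515,60) in the top crop. A quick check of the cap positions against the cell centres comes before handing in.

```bash
python3 - <<'E'
from h import *
from plant import job_done
f=grab_frame("top"); p=np.array([(113,72),(244,72),(379,66),(515,60)])
P=back(f,(p+.5)/4-.5+[245,165],.087)[:,:2]
e=(P-[[.640,.0964],[.640,.0304],[.640,-.0356],[.640,-.1016]])*1000; print(np.round(e,1))
if abs(e).max()<9: print(job_done())
E
```

```text
[[-0.6 -2.3]
 [-2.6 -0.2]
 [-1.6 -0.1]
 [-0.7 -0.5]]
the job is handed in; nothing more can be done
None
```

I moved all four bottles to the grey tray and handed the job in: left to right they are yellow, red, blue and green, the reverse of the wooden tray, all upright and within about 3 mm of their cell centres by the last camera check (32 s of 96 s used; no verdict was returned).

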